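# Load a sample bottle on the rocking mixer and lay its retaining bar

## Task

Lay the square oil bottle flat in the two saddles of the rocking mixer, its cap towards the mixer's front, and let go of it; then lay the long retaining bar level over it, across the two posts, centred and fully down in both notches. Set both down gently, do not knock the mixer or its lamp, and leave the short bar, the jars and the beaker where they stand.

Things in the scene. Friction and masses are not known exactly. Their poses are not given: they have to be found in the camera images.
- mixer: Rocking mixer, off, fixed to the bench (all sizes in mm): white base 200 (x) x 310 (y) x 50 high, steel platform on it (top at 62). Origin: centre of the underside; x from its front (knob, display; roughly to the robot) to its back, z up. It carries two grey saddles for a bottle lying along x, and two aluminium posts (44 in x, 12 in y) at y = -88 and +88 for the retaining bar.
- mixer_lamp (a point): Middle of the lower front edge of the white lamp bar, at x = 12, z = 267 from the mixer's origin; axes as the mixer. The lamp is 30 (x) x 26 high x 296 (y), on thin uprights at its ends (y = -138, +138). It hangs in the way of a gripper coming straight down on the saddles or notches: lean the gripper some 40 degrees towards the mixer's front.
- mixer_saddles (a point): Point on the saddles' floor level (70 above the bench), midway between the two saddles; axes as the mixer. The saddles stand at x = -35 and +35, each 16 long in x, with a flat floor; their side walls rise 17 above the floor and flare outwards: about 53 apart at the floor, 66 at the top. The bottle's origin belongs here.
- mixer_notches (a point): Point midway between the two posts at the height of the notch floors (124 above the bench); axes as the mixer. Each notch is open in y, flat floored, about 28 wide in x at the floor and 40 at its rim, 15 deep. The long bar's origin belongs here, its length along y.
- bottle: Square glass bottle of golden oil with a round white cap, lying on its side: body 110 (x) x 46 (y) x 46 (z), then neck and cap (diameter 36) at the -x end, 143 overall; about 0.3 kg. Origin: centre of the body's underside as it lies; x along the bottle, cap towards -x, z up.
- bottle_cap (a point): Centre of the outer end of the bottle's cap: 88 from the bottle's origin along -x, 23 above the underside.
- long_bar: Long aluminium retaining bar lying flat: 200 (y) x 24 (x) x 12 (z), with an upright grip block on its middle, 30 (x) x 20 (y) x 40 high (from z = 12 to 52), to be pinched across its 20 mm. About 0.2 kg. Origin: centre of the underside; y along the bar, z up. Both ways round are alike.
- long_bar_grip (a point): Grip point in the long bar's grip block, 36 above the bar's underside.
- short_bar: Shorter bar of the same make, 130 long, too short for the posts, with the same section and grip block; bystander. Origin: centre of the underside; y along the bar.
- jar_a: Round glass jar of oil with a white lid, diameter 64, 85 high; bystander. Origin: centre of the underside.
- jar_b: Another such jar; bystander. Origin: centre of the underside.
- beaker: Empty glass beaker, rim diameter 68, 75 high; bystander. Origin: centre of the underside.

How it is judged:
On the way, in this order (a step that is already met when the one before it is completed fails the run):
1. the bottle lies in both saddles, cap to the front, released (x of bottle in the frame of mixer_saddles between -0.02 and 0.02 m and y of bottle in the frame of mixer_saddles between -0.008 and 0.008 m and z of bottle in the frame of mixer_saddles between -0.004 and 0.004 m and angle between the x axis of bottle and the x axis of mixer, either way round below 0.12 rad and x of bottle_cap in the frame of mixer_saddles below -0.05 m and linear speed of bottle below 0.02 m/s and contact force between the fingers and bottle below 0.3 N), for 0.2 s.
2. the long bar lies in both notches over the bottle, released (all of step 1 and x of long_bar in the frame of mixer_notches between -0.006 and 0.006 m and y of long_bar in the frame of mixer_notches between -0.012 and 0.012 m and z of long_bar in the frame of mixer_notches between -0.004 and 0.004 m and angle between the y axis of long_bar and the y axis of mixer, either way round below 0.05 rad and angle between long_bar's own z axis and vertical below 0.06 rad and linear speed of long_bar below 0.02 m/s and contact force between the fingers and long_bar below 0.3 N), for 0.2 s.
At the end, for the whole second after the job is handed in: Bottle down in both saddles, cap to the front (20 mm along, 8 across, 4 in height, 0.12 rad); long bar level in both notches over it (6 mm in x, 12 in y, 4 in height, 0.05 rad in yaw, 0.06 tilt); both released and at rest (all of step 2); the robot touches nothing.
It fails at once if a bystander (short bar, jar or beaker) moved more than 30 mm or tipped (distance of any of short_bar, jar_a, jar_b, beaker from where it was at the start of the episode above 0.03 m or angle between any of short_bar, jar_a, jar_b, beaker's own z axis and vertical above 0.3 rad).
It fails at once if the bottle is dropped: out of the fingers it falls faster than 0.5 m/s (over about 13 mm) (linear speed of bottle above 0.5 m/s and contact force between the fingers and bottle below 0.1 N).
It fails at once if the long bar is dropped: out of the fingers it falls faster than 0.5 m/s (over about 13 mm) (linear speed of long_bar above 0.5 m/s and contact force between the fingers and long_bar below 0.1 N).
It fails at once if the bottle or the long bar is banged or pressed onto the mixer with more than 90 N (contact force between any of bottle, long_bar and mixer above 90 N).
It fails at once if the robot knocks the mixer or its lamp with more than 40 N (contact force between any of the arm, the fingers and mixer above 40 N).
It also fails if it takes over 64 s, if anything falls off the work surface, if the arm or the gripper's body presses on something with over 40 N, if the wrist force passes 120 N, or if a joint passes its speed limit or range.

## Robot

A 6-joint arm with a two-finger parallel gripper is mounted at the origin on the work surface. World frame = base frame: x ahead of the robot, y to its left, z up, the work surface at z = 0. Lengths are in m, angles in rad, forces in N, time in s.
With the tool pointing down it reaches from about 0.35 to 0.975 m from the base axis. Payload 7.1 kg.
Tool frame: the origin (TCP) lies midway between the tips of the shut fingers; the grasp point (between the pads) lies 19 mm behind it; z points along the fingers, y is the line along which they close (so a half turn about z gives the same grasp; the last joint's range is limited). The gripper opens to 88 mm and grips with 3 to 60 N. Pads are 20 mm wide; open, the fingers measure 115 mm over their backs; the gripper's body (75 mm by 178 mm) begins 61 mm behind the grasp point.
Start: joints at [-1.203, 0.423, 1.63, -0, 1.089, -0.019], TCP at [0.236, -0.579, 0.223] pointing down, gripper open.
Joint ranges: [-3, 3], [-0.9, 2.11], [0.09, 2.58], [-1.31, 4.45], [0.11, 2.69], [-2.54, 2.54]. Speed limits (rad/s): [2.39, 2.39, 3.01, 3.14, 3.14, 3.14].

## Interface

Orientations are given as a unit quaternion [w, x, y, z].
In Python, from station import move_pose, movel, movej, command_gripper, wait, inverse_kinematics, read_camera, camera_info, MotionError, job_done, get_time, get_joint_pos, get_qvel, get_effort, get_tcp_pos, get_ee_rot, get_ft_force, get_ft_torque, get_grip_width, get_finger_force gives the robot as it stands. Calls block until the motion is done:
- move_pose(position, orientation): joint-space move of the TCP to a pose.
- movel(position, frame=None, v=0.15, until_force=None): straight line of the TCP; frame=None keeps the orientation; v is the mean speed in m/s. With until_force (N) it stops when the force on the tool has changed by that much, and returns True; else False.
- movej(angles): joint-space move.
- command_gripper(opening): opening from 0.0 (shut) to 1.0 (fully open); the grip force is fixed at half the most; returns when the fingers have stopped.
- wait(seconds).
- inverse_kinematics(position, orientation): joint angles nearest the present ones, or None.
- read_camera(name): name is "scene" or "top" or "wrist"; returns the picture (384x512x3 uint8, red, green, blue); there is no depth.
- camera_info(name): a dict with "intrinsics" (3x3 intrinsics, pixels), "T" (4x4, takes a point from camera to world coordinates); the wrist camera has in their place "tool_from_camera" (4x4, takes a point from camera to tool coordinates, whose origin is the TCP and whose axes are the flange's). Camera axes: x right, y up, looking along -z (the intrinsics and any distortion apply to the point x, -y, -z); pixel columns grow to the right and rows downward; lengths in m; the calibration is good to about 2 mm. A picture is of the moment at which its call begins: read the wrist's pose just before it. camera_info takes no time and is no camera call.
A pose or a line that the arm cannot do raises MotionError and nothing moves.
- job_done(): hands the job in; it is judged then, once.
Readings, each from a call of its own:
- get_time(): time.
- get_joint_pos(): joint angles.
- get_qvel(): joint speeds.
- get_effort(): joint torques, N m.
- get_tcp_pos(): TCP position.
- get_ee_rot(): TCP orientation.
- get_ft_force(): force on the tool from outside, world axes, zero at the start.
- get_ft_torque(): the same for the moment, N m.
- get_grip_width(): opening from 0.0 (shut) to 1.0 (fully open).
- get_finger_force(): force on a finger pad.
Only numpy, scipy, OpenCV 4.12 (cv2) and the standard library are available. Lean on these libraries where they do the work, as an engineer would, in place of code of your own. Each camera call takes 0.05 s, during which the arm holds its last target. There are 200 camera calls.

## Working session

There is one attempt and no reset: what is moved stays moved. The work goes in short steps, each a Python script; the robot and the scene stay as the last script left them, time stands still between calls to the robot, and variables do not carry over. Pictures are saved under pics/ and viewed, at most 10 in all, crops included, and the job is handed in when it is done.

```bash
mkdir -p pics; ls
python3 - <<'E'
from station import *
import cv2,numpy as np
np.set_printoptions(precision=4,suppress=True)
for n in("top","scene"):
    im=read_camera(n); cv2.imwrite(f"pics/{n}0.png",cv2.resize(im[:,:,::-1],(800,600)));cv2.imwrite(f"{n}_raw.png",im[:,:,::-1])
    print(n,camera_info(n))
print(camera_info("wrist"),get_time(),get_ee_rot())
E
```

```text
pics
top {'intrinsics': array([[356.5505,   0.    , 258.2697],
       [  0.    , 356.5505, 195.6484],
       [  0.    ,   0.    ,   1.    ]]), 'T': array([[ 0.0058,  0.9976, -0.0692,  0.4337],
       [-0.9997,  0.0074,  0.0233,  0.0179],
       [ 0.0237,  0.0691,  0.9973,  1.2794],
       [ 0.    ,  0.    ,  0.    ,  1.    ]])}
scene {'intrinsics': array([[397.1181,   0.    , 256.6843],
       [  0.    , 397.1181, 193.6249],
       [  0.    ,   0.    ,   1.    ]]), 'T': array([[ 0.2593, -0.6976,  0.6679,  1.2685],
       [ 0.9658,  0.1845, -0.1823, -0.1857],
       [ 0.004 ,  0.6923,  0.7216,  0.9469],
       [ 0.    ,  0.    ,  0.    ,  1.    ]])}
{'intrinsics': array([[264.3318,   0.    , 251.3423],
       [  0.    , 264.3318, 188.708 ],
       [  0.    ,   0.    ,   1.    ]]), 'tool_from_camera': array([[ 0.0015,  0.9616,  0.2745,  0.0752],
       [ 1.    , -0.0016,  0.0004,  0.0004],
       [ 0.0008,  0.2745, -0.9616, -0.1617],
       [ 0.    ,  0.    ,  0.    ,  1.    ]])} 0.1 [-0.0007  0.9814  0.1922 -0.0001]
```

View pics/top0.png

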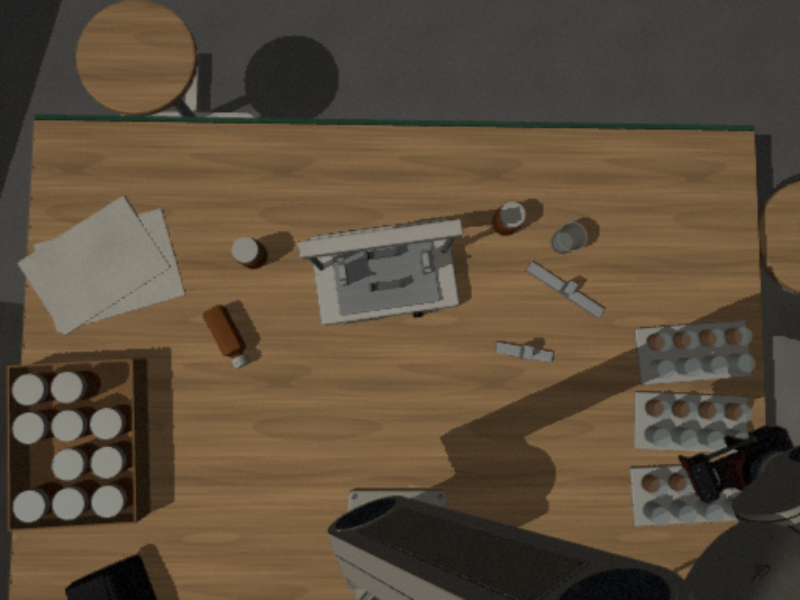

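View pics/scene0.png

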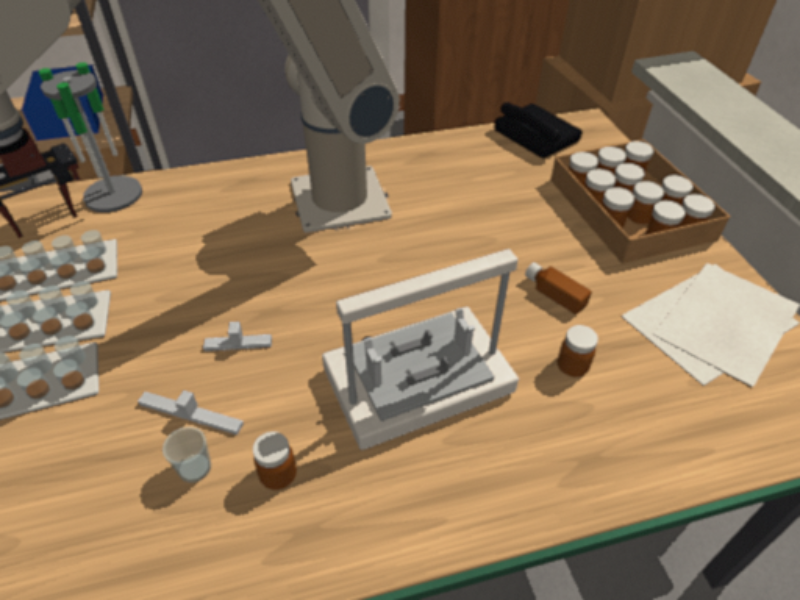

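The top view shows the mixer at (385,270), with the bottle at left (225,335) and its cap at lower right (240,360). The long bar is at (565,288) and the short bar at (525,351), with jars at (249,252) and (509,217) and the beaker at (569,237). The scene view agrees.

```bash
cat > h.py <<'E'
from station import *
import cv2,numpy as np
from scipy.spatial.transform import Rotation as R
np.set_printoptions(precision=4,suppress=True)
def ray(px,K,T):
    d=np.linalg.inv(K)@[px[0],px[1],1]; return T[:3,3],T[:3,:3]@[d[0],-d[1],-d[2]]
def onz(px,K,T,z):
    o,d=ray(px,K,T); return o+d*(z-o[2])/d[2]
def quat(M): return R.from_matrix(M).as_quat(scalar_first=True)
def tool(yaw,lean,flip):
    """approach z leaning: object x dir=yaw; tool z=(sin lean,0,-cos lean) in object frame; tool y=+-object y"""
    z=np.array([np.sin(lean),0,-np.cos(lean)]); y=np.array([0,1.,0])*(-1 if flip else 1)
    M=np.column_stack([np.cross(y,z),y,z]); return R.from_euler('z',yaw).as_matrix()@M
def tcp_of(grasp,M,back=.019): return np.asarray(grasp)+M[:,2]*back
def wristT():
    q=get_ee_rot();T=np.eye(4);T[:3,:3]=R.from_quat(q,scalar_first=True).as_matrix();T[:3,3]=get_tcp_pos()
    return T@camera_info("wrist")["tool_from_camera"]
def shot(name):
    T=wristT(); im=read_camera("wrist")[:,:,::-1]; cv2.imwrite(name+"_raw.png",im); np.save(name+"_T.npy",T)
    cv2.imwrite("pics/"+name+".png",cv2.resize(im,(800,600),interpolation=cv2.INTER_CUBIC)); return im,T
E
python3 - <<'E'
from h import *
c=camera_info("top");K,T=c["intrinsics"],c["T"]
f=lambda u,v,z:onz((u/1.5625,v/1.5625),K,T,z)
for n,a in dict(bot=(222,330,.046),cap=(240,362,.02),bar1=(530,267,.012),bar2=(602,311,.012),sb=(525,351,.012),mFL=(322,325,.05),mFR=(458,303,.05),jar=(245,250,.085),jb=(511,212,.085),bk=(569,237,.04),lampL=(301,250,.293),lampR=(461,228,.293)).items(): print(n,f(*a))
# IK feasibility
for nm,p,yaw in (("mix",(.72,.02,.16),.15),("bot",(.58,.43,.03),.5),("bar",(.66,-.28,.04),-.55)):
  for lean in (0,.7,.8):
   for fl in (0,1):
    M=tool(yaw,lean,fl); print(nm,lean,fl,inverse_kinematics(list(tcp_of(p,M)),list(quat(M))))
E
```

```text
bot [0.4628 0.3876 0.046 ]
cap [0.3922 0.3535 0.02  ]
bar1 [ 0.6132 -0.3026  0.012 ]
bar2 [ 0.5128 -0.4681  0.012 ]
sb [ 0.4202 -0.2893  0.012 ]
mFL [0.4751 0.1684 0.05  ]
mFR [ 0.5259 -0.1316  0.05  ]
jar [0.6341 0.3317 0.085 ]
jb [ 0.7235 -0.2436  0.085 ]
bk [ 0.6785 -0.3851  0.04  ]
lampL [0.6001 0.178  0.293 ]
lampR [ 0.6429 -0.1076  0.293 ]
mix 0 0 [ 0.0112  0.6481  1.4493 -0.      1.0442 -1.7095]
mix 0 1 [ 0.0112  0.6481  1.4493 -0.      1.0442  1.432 ]
mix 0.7 0 None
mix 0.7 1 [-0.0372  0.5185  1.9168  1.4476  0.1211 -0.0197]
mix 0.8 0 [-0.0449  0.5327  1.9679  2.386   0.204   2.1793]
mix 0.8 1 [-0.0449  0.5327  1.9679  2.386   0.204  -0.9623]
bot 0 0 [ 0.6215  0.8135  1.4792 -0.      0.8489 -1.4493]
bot 0 1 [ 0.6215  0.8135  1.4792 -0.      0.8489  1.6923]
bot 0.7 0 [0.6638 0.7608 1.9145 3.5803 0.2498 1.2698]
bot 0.7 1 [ 0.6638  0.7608  1.9145  3.5803  0.2498 -1.8718]
bot 0.8 0 [0.6705 0.7882 1.9546 3.4508 0.4115 1.4053]
bot 0.8 1 [ 0.6705  0.7882  1.9546  3.4508  0.4115 -1.7363]
bar 0 0 [-0.4178  0.794   1.492  -0.      0.8556 -1.4386]
bar 0 1 [-0.4178  0.794   1.492  -0.      0.8556  1.703 ]
bar 0.7 0 [-0.3714  0.7385  1.9271  3.6345  0.2443  1.2276]
bar 0.7 1 [-0.3714  0.7385  1.9271  3.6345  0.2443 -1.914 ]
bar 0.8 0 [-0.3641  0.7657  1.9678  3.4852  0.4046  1.3833]
bar 0.8 1 [-0.3641  0.7657  1.9678  3.4852  0.4046 -1.7583]
```

Run:
```python
from h import *
for nm,p,yaw in (("botplace",(.599,.035,.098),.168),("botlift",(.599,.035,.14),.168),("front",(.40,.0,.2),.168),("barplace",(.599,.035,.16),.168),("barfront",(.41,.0,.2),.168),("bot",(.463,.3876,.03),.45),("botup",(.463,.3876,.15),.45),("bar",(.563,-.385,.037),-.546),("barup",(.563,-.385,.15),-.546)):
  for lean in (.7,.8,.9):
    M=tool(yaw,lean,1); print(nm,lean,inverse_kinematics(list(tcp_of(p,M)),list(quat(M))))
```

```text
botplace 0.7 [-0.0198  0.5403  2.1863  2.7236  0.3008 -1.3139]
botplace 0.8 [-0.0299  0.578   2.2299  2.829   0.4764 -1.4299]
botplace 0.9 [-0.04    0.6287  2.2663  2.8747  0.6602 -1.4885]
botlift 0.7 [-0.0198  0.4412  2.1802  2.523   0.2089 -1.1069]
botlift 0.8 [-0.0299  0.4719  2.2279  2.7461  0.3748 -1.3391]
botlift 0.9 [-0.04    0.5161  2.2693  2.8296  0.5551 -1.4337]
front 0.7 [-0.199   0.0475  2.537   2.0009  0.2572 -0.7289]
front 0.8 None
front 0.9 None
barplace 0.7 [-0.0198  0.3956  2.1742  2.348   0.1695 -0.9288]
barplace 0.8 [-0.0299  0.4226  2.2236  2.6857  0.3261 -1.2748]
barplace 0.9 [-0.04    0.4633  2.2672  2.7995  0.5031 -1.3988]
barfront 0.7 [-0.1903  0.0631  2.5189  2.0068  0.2519 -0.7274]
barfront 0.8 [-0.2263  0.1122  2.5733  2.3777  0.4098 -1.1322]
barfront 0.9 None
bot 0.7 [ 0.7769  0.7087  2.1558  3.6428  0.4452 -1.7762]
bot 0.8 [ 0.7938  0.7533  2.1901  3.5733  0.6162 -1.6859]
bot 0.9 [ 0.8105  0.8084  2.2161  3.5406  0.7912 -1.6288]
botup 0.7 [ 0.7769  0.4279  2.1559  4.2132  0.2379 -2.3766]
botup 0.8 [ 0.7938  0.4562  2.2023  3.8639  0.3745 -2.0132]
botup 0.9 [ 0.8105  0.4974  2.2426  3.7111  0.5381 -1.8433]
bar 0.7 [-0.6442  0.7226  2.0081  2.9215  0.2934 -1.435 ]
bar 0.8 [-0.6486  0.7547  2.0481  2.9767  0.464  -1.4947]
bar 0.9 [-0.6529  0.7969  2.0801  3.0007  0.6374 -1.5239]
barup 0.7 None
barup 0.8 [-0.6486  0.5149  2.0564  2.8255  0.2385 -1.3346]
barup 0.9 [-0.6529  0.5449  2.1002  2.9299  0.4089 -1.4427]
```

```bash
python3 - <<'E'
from h import *
def go(p,yaw):
    M=tool(yaw,0,0); move_pose(list(p),list(quat(M))); print(get_time(),get_joint_pos())
def back(p,yaw,d,z): return (p[0]-d*np.cos(yaw),p[1]-d*np.sin(yaw),z)
go(back((.563,-.385),-.546,.06,.22),-.546); shot("bar")
go((.485,.016,.30),.168); shot("mix")
go(back((.45,.381),.45,.07,.22),.45); shot("bot")
print(get_time())
E
python3 -c "
import cv2
a=[cv2.imread('%s_raw.png'%n) for n in('bar','bot')]
cv2.imwrite('pics/bb.png',cv2.resize(cv2.hconcat(a),(800,300),interpolation=cv2.INTER_AREA))"
```

```text
1.55 [-0.6248  0.422   1.6387 -0.0003  1.081  -1.648 ]
3.0167 [ 0.0071  0.1244  1.8499 -0.0003  1.1674 -1.7302]
4.4083 [ 0.7117  0.2758  1.8581 -0.0003  1.0074 -1.3079]
4.4583
```

View pics/mix.png

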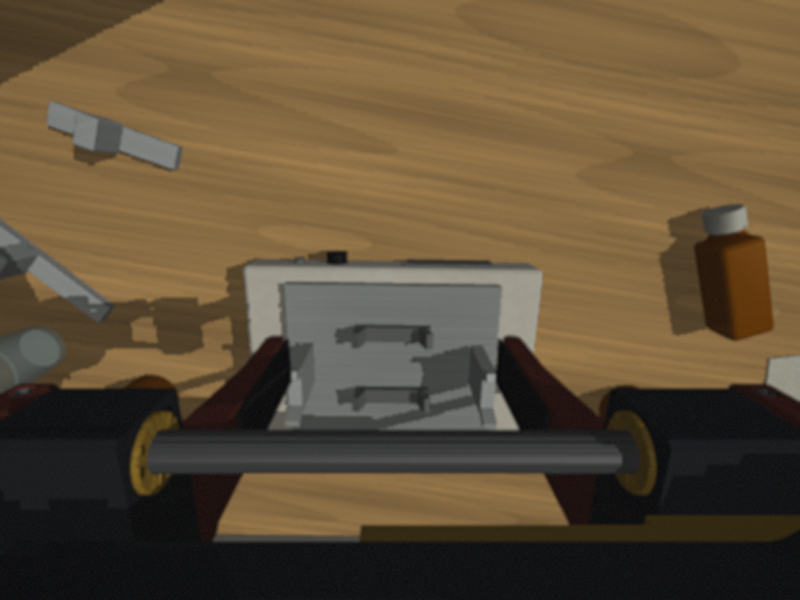

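View pics/bar.png

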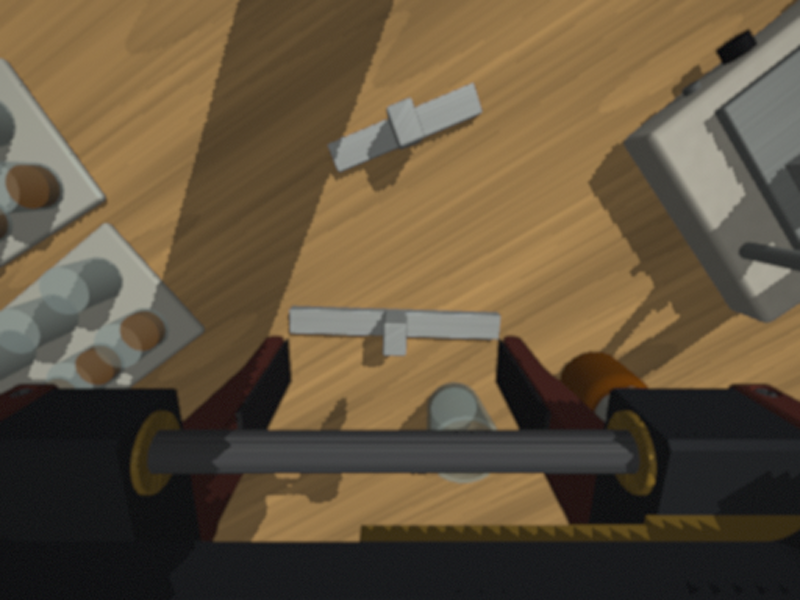

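View pics/bot.png

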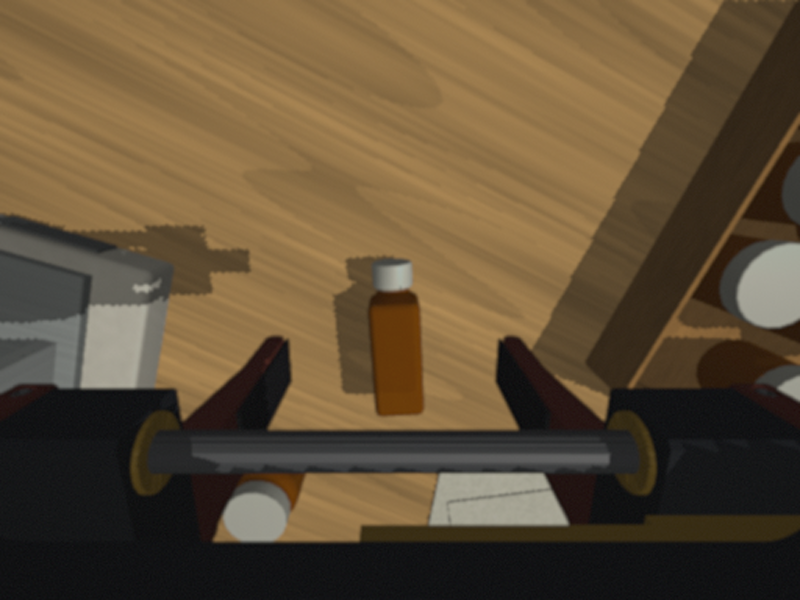

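The mixer view shows its base front edge from (246,264) to (541,268). The platform's front edge runs (285,284)–(500,287) and the posts are near (300,370) and (485,370). The long bar runs (290,322)–(499,327) with its block at (395,335). The bottle's body is at (397,355) with the cap towards the robot at (392,275).

I'll crop in for exact corners.

```bash
python3 - <<'E'
import cv2
a=cv2.imread('mix_raw.png')[160:280,150:350]; b=cv2.imread('bar_raw.png')[190:232,165:365]
cv2.imwrite('pics/crop.png',cv2.vconcat([cv2.resize(a,(700,420),interpolation=cv2.INTER_CUBIC),cv2.resize(b,(700,147),interpolation=cv2.INTER_CUBIC)])*1)
E
python3 - <<'E'
import sys; sys.path.insert(0,'.')
from h import *
K=camera_info("wrist")["intrinsics"]
im=cv2.imread('bot_raw.png'); T=np.load('bot_T.npy')
hsv=cv2.cvtColor(im,cv2.COLOR_BGR2HSV)
m=((hsv[...,0]<16)&(hsv[...,1]>190)&(hsv[...,2]>60)).astype(np.uint8); m[:170]=0;m[270:]=0;m[:,:200]=0;m[:,300:]=0
c=max(cv2.findContours(m,0,2)[0],key=cv2.contourArea); r=cv2.minAreaRect(c);print(r,cv2.boundingRect(c)); 
for p in cv2.boxPoints(r): print(p,onz(p,K,T,.046))
w=((hsv[...,1]<60)&(hsv[...,2]>110)).astype(np.uint8); w[:160]=0;w[190:]=0;w[:,230:][:,40:]=0;w[:,:230]=0
c=max(cv2.findContours(w,0,2)[0],key=cv2.contourArea);print(cv2.minAreaRect(c),onz(cv2.minAreaRect(c)[0],K,T,.03))
print(T[:3,3])
E
```

```text
((253.59408569335938, 225.7235107421875), (78.23043060302734, 31.29216957092285), 85.60128784179688) (236, 186, 34, 79)
[234.9941 187.9235] [0.4146 0.339  0.046 ]
[266.1941 185.5235] [0.3938 0.3746 0.046 ]
[272.1941 263.5235] [0.4938 0.4345 0.046 ]
[240.9941 265.9235] [0.5168 0.3958 0.046 ]
((253.0, 176.5), (17.0, 20.0), 90.0) [0.3937 0.3553 0.03  ]
[0.3205 0.3172 0.3819]
```

View pics/crop.png

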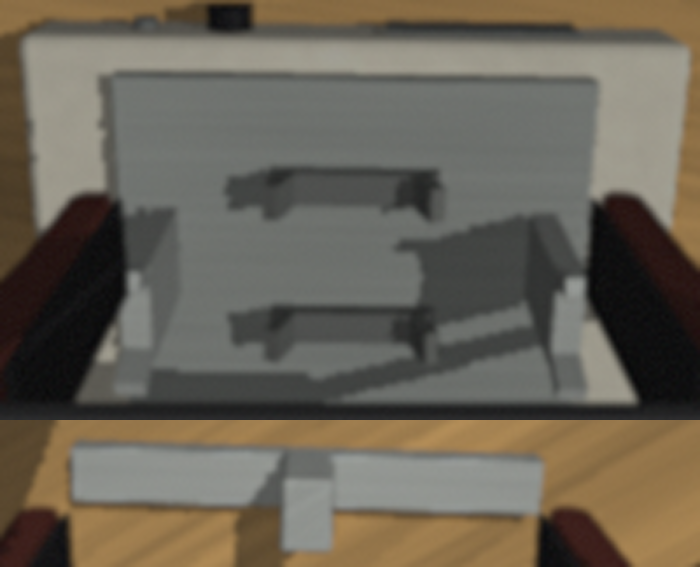

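The mixer corner pixels are now readable (crop scale 3.5), as are the bar ends at crop u=72 and 543.

Run:
```python
from h import *
K=camera_info("wrist")["intrinsics"]
T=np.load('mix_T.npy')
f=lambda u,v,z:onz((150+u/3.5-.35,160+v/3.5-.35),K,T,z)
P={n:f(*a) for n,a in dict(bL=(24,38,.05),bR=(687,45,.05),pL=(112,75,.062),pR=(597,80,.062),s1L=(285,178,.07),s1R=(405,179,.07),s2L=(285,316,.07),s2R=(405,317,.07)).items()}
for a,b in (("bL","bR"),("pL","pR"),("s1L","s1R"),("s2L","s2R")):
    d=P[b]-P[a]; m=(P[a]+P[b])/2; print(a,m,"len",np.linalg.norm(d),"yaw",np.arctan2(-d[0],d[1]))
d=f(345,316,.07)-f(345,178,.07);print("saddle sep",np.linalg.norm(d),d)
b=P["bR"]-P["bL"];yaw=np.arctan2(-b[0],b[1]);m=(P["bL"]+P["bR"])/2;print("centre",m[:2]+.1*np.array([np.cos(yaw),np.sin(yaw)]),yaw)
T=np.load('bar_T.npy')
g=lambda u,v,z:onz((165+u/3.5-.35,190+(v-420)/3.5-.35),K,T,z)
A=[g(72,447,.012),g(543,457,.012),g(543,515,.012),g(72,501,.012)];print(np.array(A),np.mean(A,0))
d=A[1]+A[2]-A[0]-A[3];print("len",np.linalg.norm(d)/2,"w",np.linalg.norm(A[3]-A[0]),np.linalg.norm(A[2]-A[1]),"xyaw",np.arctan2(-d[0],d[1]))
B=[g(283,478,.052),g(332,478,.052),g(332,550,.052),g(283,550,.052)];print("block",np.mean(B,0),np.linalg.norm(B[1]-B[0]),np.linalg.norm(B[2]-B[1]))
```

```text
bL [0.4987 0.0175 0.05  ] len 0.30100919527551856 yaw 0.15729736117490392
pL [0.5124 0.0193 0.062 ] len 0.2161115300668079 yaw 0.15742166510784236
s1L [0.5574 0.0225 0.07  ] len 0.05405614849096159 yaw 0.15914526052307826
s2L [0.6256 0.0338 0.07  ] len 0.056499632929906694 yaw 0.15868191658415357
saddle sep 0.06913080852895222 [0.0682 0.0114 0.    ]
centre [0.5974 0.0332] 0.15729736117490392
[[ 0.4981 -0.4598  0.012 ]
 [ 0.6045 -0.2931  0.012 ]
 [ 0.6278 -0.3051  0.012 ]
 [ 0.5179 -0.4737  0.012 ]] [ 0.5621 -0.3829  0.012 ]
len 0.1995424748932742 w 0.024204717455027284 0.026190101873542773 xyaw -0.5729201723321695
block [ 0.5615 -0.3829  0.052 ] 0.018492602422955372 0.02944115877381884
```

```bash
cat >> h.py <<'E'
L=.85
MY=.158; MC=np.array([.5982,.0333])
BY=.505; BC=np.array([.458,.388])
RY=-.573; RC=np.array([.5618,-.3829])
def rot(y): return np.array([[np.cos(y),-np.sin(y)],[np.sin(y),np.cos(y)]])
def tgt(c,yaw,dx,z,dy=0):
    M=tool(yaw,L,0); p=np.r_[c+rot(yaw)@[dx,dy],z]; return list(tcp_of(p,M)),list(quat(M))
E
python3 - <<'E'
from h import *
M=tool(BY,L,0)
pre,q=tgt(BC,BY,0,.030); pre=list(np.array(pre)-M[:,2]*.11)
for n,a in dict(pre=(pre,q),g=tgt(BC,BY,0,.03),up=tgt(BC,BY,0,.17),front=tgt(MC,MY,-.13,.16),over=tgt(MC,MY,0,.14),place=tgt(MC,MY,0,.10),rpre=tgt(RC,RY,-.08,.11),rg=tgt(RC,RY,0,.037),rup=tgt(RC,RY,0,.2),rfront=tgt(MC,MY,-.1,.19),rov=tgt(MC,MY,0,.19),rp=tgt(MC,MY,0,.161)).items():
    print(n,inverse_kinematics(*a))
move_pose(pre,q)
movel(tgt(BC,BY,0,.030)[0],v=.1)
print(get_tcp_pos(),tgt(BC,BY,0,.030)[0],get_ft_force())
command_gripper(0.0); print(get_grip_width()*88,get_finger_force(),get_time())
movel(tgt(BC,BY,0,.16)[0],v=.12); print(get_grip_width()*88,get_finger_force(),get_ft_force(),get_time())
E
```

```text
pre [0.8561 0.5734 2.3993 3.5578 0.6932 1.4802]
g [0.7829 0.7797 2.2188 3.4621 0.7132 1.511 ]
up [0.7829 0.4201 2.2339 3.7011 0.3988 1.2335]
front [-0.1311  0.3592  2.5078  2.7469  0.5908  1.71  ]
over [-0.0339  0.4916  2.2518  2.8156  0.4639  1.7368]
place [-0.0339  0.5961  2.2517  2.8701  0.5637  1.6743]
rpre [-0.6492  0.5694  2.2543  3.029   0.5335  1.6176]
rg [-0.636   0.7738  2.0705  3.0516  0.5536  1.6059]
rup [-0.636   0.4237  2.072   2.9112  0.2085  1.7548]
rfront [-0.101   0.2727  2.4374  2.6768  0.4436  1.823 ]
rov [-0.0339  0.3656  2.2399  2.692   0.336   1.8707]
rp [-0.0339  0.4378  2.2484  2.774   0.4101  1.7827]
[0.4701 0.3947 0.0177] [np.float64(0.4704925272405918), np.float64(0.39490602594575297), np.float64(0.01746032022818534)] [-0.7928 -0.3767  0.0473]
45.77936172592539 30.000188648700714 9.4167
45.904449058725326 29.999493956565857 [-0.5412 -0.9648 -3.4953] 10.65
```

Run:
```python
from h import *
p,q=tgt(MC,MY,-.13,.16); movel(p,q,v=.18); print(get_time(),get_joint_pos())
p,q=tgt(MC,MY,0,.14); movel(p,q,v=.1); print(get_time(),get_ft_force())
im=read_camera("scene"); cv2.imwrite("pics/pl.png",cv2.resize(im[130:290,180:360,::-1],None,fx=3.5,fy=3.5,interpolation=cv2.INTER_CUBIC))
```

```text
12.9083 [-0.1302  0.3591  2.508   2.747   0.5908  1.71  ]
14.375 [-0.8031 -0.6023 -2.3183]
```

View pics/pl.png

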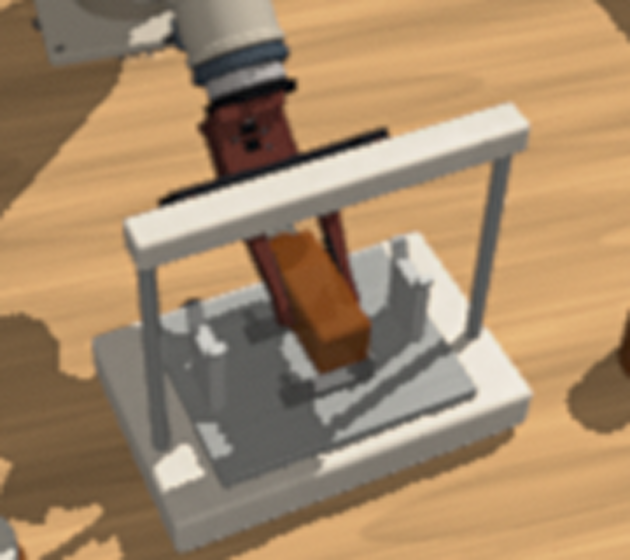

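The bottle is level, over the saddles between the posts, with its far end at about (340,345) over the rear saddle, and clear of the lamp. I'll lower it.

Run:
```python
from h import *
p,q=tgt(MC,MY,0,.104); movel(p,q,v=.06)
p,q=tgt(MC,MY,0,.097); h=movel(p,q,v=.015,until_force=6)
print(h,get_tcp_pos()-np.array(p),get_ft_force(),get_time())
command_gripper(0.88); print(get_grip_width(),get_finger_force(),get_ft_force())
z=tool(MY,L,0)[:,2]; t=get_tcp_pos()-z*.09; movel(list(t),v=.12)
print(get_time())
im=read_camera("scene"); cv2.imwrite("pics/pl2.png",cv2.resize(im[130:290,180:360,::-1],None,fx=3.5,fy=3.5,interpolation=cv2.INTER_CUBIC))
p,q=tgt(MC,MY,-.15,.22); p[2]=max(p[2],t[2]+.03)
```

```text
True [ 0.0004 -0.      0.003 ] [-1.1032 -1.1287  4.6814] 15.55
0.8804629054835871 0.0 [-0.9116 -0.3648  0.0531]
17.125
```

View pics/pl2.png

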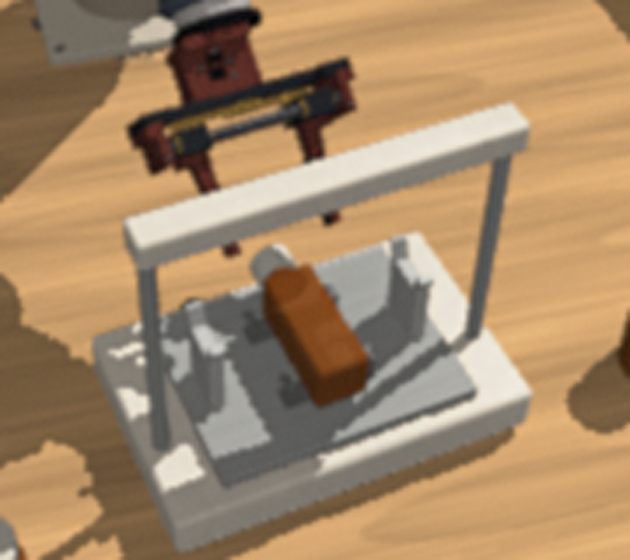

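The bottle sits in both saddles, released, with the cap at the front (270,262). For the bar I'll turn the camera to the upper side so it clears the short bar.

```bash
cat >> h.py <<'E'
def tg1(c,yaw,dx,z,dy=0):
    M=tool(yaw,L,1); p=np.r_[c+rot(yaw)@[dx,dy],z]; return list(tcp_of(p,M)),list(quat(M))
E
python3 - <<'E'
from h import *
M=tool(RY,L,1)
g,q=tg1(RC,RY,0,.038); pre=list(np.array(g)-M[:,2]*.11)
for a in ((pre,q),(g,q),tg1(RC,RY,0,.17),tg1(np.array([.46,-.25]),-.3,0,.2),tg1(MC,MY,-.12,.195),tg1(MC,MY,0,.188),tg1(MC,MY,0,.161)): print(inverse_kinematics(*a))
move_pose(pre,q); print(get_time(),get_ft_force())
movel(g,v=.1); print(get_time(),get_tcp_pos()-np.array(g),get_ft_force())
command_gripper(0.0); print(get_grip_width()*88,get_finger_force(),get_tcp_pos()-np.array(g))
movel(tg1(RC,RY,0,.17)[0],v=.1); print(get_grip_width()*88,get_finger_force(),get_ft_force(),get_time())
E
```

```text
[-0.6497  0.5667  2.2598  3.0287  0.5363 -1.5243]
[-0.636   0.7716  2.0709  3.0513  0.5517 -1.5354]
[-0.636   0.4846  2.0809  2.9678  0.2769 -1.4451]
[-0.6737  0.2692  2.3768  2.4032  0.4197 -1.1306]
[-0.1203  0.2372  2.4733  2.6445  0.4476 -1.3023]
[-0.0339  0.3705  2.2406  2.6989  0.341  -1.2782]
[-0.0339  0.4378  2.2484  2.774   0.4101 -1.3589]
19.925 [ 0.4073  0.7418 -0.6285]
21.175 [-0.0003  0.0002  0.0003] [-0.455   0.4063 -0.3813]
19.490432949483548 29.999148845672607 [-0.  0. -0.]
20.425253069456236 29.999065697193146 [-0.7703  0.4809 -2.6475] 23.5583
```

Run:
```python
from h import *
p,q=tg1(np.array([.46,-.25]),-.3,0,.2); movel(p,q,v=.15)
p,q=tg1(MC,MY,-.12,.195); movel(p,q,v=.15); print(get_time(),get_joint_pos())
p,q=tg1(MC,MY,0,.188); movel(p,q,v=.08); print(get_time(),get_ft_force(),get_grip_width()*88)
im=read_camera("scene"); a=cv2.resize(im[130:270,180:360,::-1],(514,400),interpolation=cv2.INTER_CUBIC)
b=cv2.resize(shot("barhand")[0],(514,386))[:200]
cv2.imwrite("pics/v1.png",cv2.vconcat([a,b]))
```

```text
26.8167 [-0.1211  0.2372  2.4733  2.6445  0.4476 -1.3023]
28.4667 [-0.195   0.0869 -2.2919] 19.929674617497643
```

View pics/v1.png

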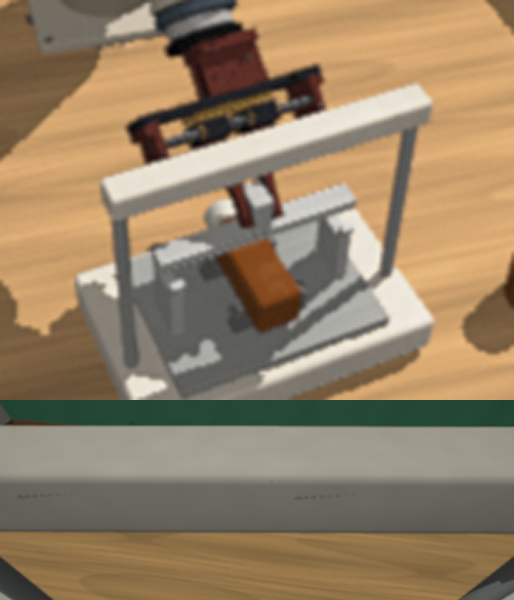

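The bar is held level, parallel to the lamp and above the posts. Next I'll lower it until it touches.

Run:
```python
from h import *
p,q=tg1(MC,MY,0,.166); movel(p,q,v=.04); print(get_ft_force(),get_ft_torque())
p,q=tg1(MC,MY,0,.159); h=movel(p,q,v=.012,until_force=5)
print(h,get_tcp_pos()-np.array(tg1(MC,MY,0,.162)[0]),get_ft_force(),get_ft_torque(),get_time())
```

```text
[-0.9094 -0.2789 -2.2637] [-0.0746  0.6748  0.0226]
True [ 0.0001 -0.     -0.0001] [-1.017   0.4963  3.5929] [-0.1411 -0.0432 -0.1971] 29.7
```

Contact came at exactly the seated height, so I'll release, retreat and check.

Run:
```python
from h import *
command_gripper(0.6); print(get_ft_force(),get_finger_force())
z=tool(MY,L,1)[:,2]; t=get_tcp_pos()-z*.10; movel(list(t),v=.1)
wait(.3); print(get_time(),get_ft_force())
im=read_camera("scene"); a=cv2.resize(im[150:270,190:340,::-1],(600,480),interpolation=cv2.INTER_CUBIC); cv2.imwrite("pics/v2.png",a)
```

```text
[ 0.7743 -0.0253 -0.1177] 0.0
31.8417 [ 0.0876  1.8817 -0.4975]
```

View pics/v2.png

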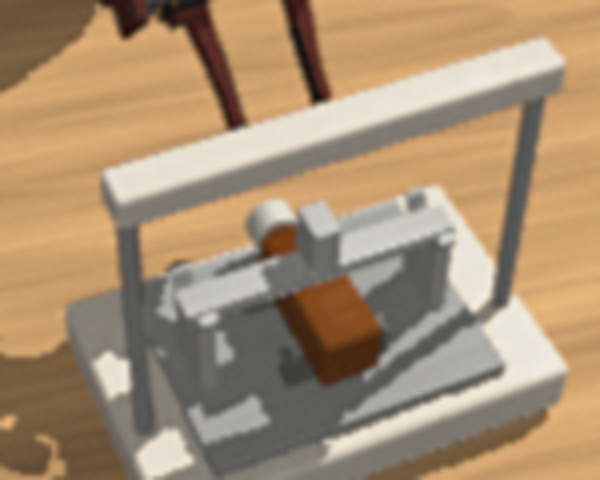

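The bar lies in both notches, from (180,300) to (455,225), with equal overhang and the bottle below it. The gripper is clear.

```bash
python3 -c "
from station import *
print(job_done(),get_time())"
```

```text
the job is handed in; nothing more can be done
the job is handed in; nothing more can be done
```

I laid the bottle in both saddles with its cap to the front, seated the long bar in both notches over it, released both, and handed the job in at about 32 s; no verdict was returned.

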